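# Swap the short corner block and press the new one into the mould

## Robot

A 6-joint arm with a two-finger parallel gripper is mounted at the origin on a cart in front of the work surface, level with it; the furniture and walls round the work are solid. World frame = base frame: x ahead of the robot, y to its left, z up, the work surface at z = 0. Lengths are in m, angles in rad, forces in N, time in s.
With the tool pointing down it reaches from about 0.3 to 0.775 m from the base axis. Payload 14.6 kg.
Tool frame: the origin (TCP) lies at the very end of the fingers, on their centre line; the grasp point (between the pads) lies 19 mm behind it; z points along the fingers, y is the line along which they close (so a half turn about z gives the same grasp; the last joint's range is limited). The gripper opens to 94 mm and grips with 3 to 60 N. Pads are 16 mm wide; open, the fingers measure 119 mm over their backs; the gripper's body (75 mm by 177 mm) begins 78 mm behind the grasp point.
Start: joints at [-1.387, 0.3, 1.521, -0, 1.321, -0.067], TCP at [0.136, -0.533, 0.205] pointing down, gripper open.
Joint ranges: [-3.03, 3.03], [-0.79, 2.21], [0.23, 2.52], [-1.04, 4.18], [0, 3.07], [-2.55, 2.55]. Speed limits (rad/s): [2.22, 2.22, 2.57, 3.14, 3.14, 3.14].

## Interface

Orientations are given as [roll, pitch, yaw] about the fixed x, y, z axes, in that order (R = Rz(yaw) Ry(pitch) Rx(roll)).
In Python, from station import ctrl, camera, camera_info, finder gives the robot as it stands.
- The arm moves only by the tool carry_out, never from a script. Its argument "motion" is a list of rows, each a list of 2 entries, a list of its own where there are three numbers: the shift along the tool's x, y, z as a fraction of full scale, then the turn about the tool's z as a fraction of full scale. A call has 1 to 12 rows; each row is the pose to reach, as a shift and turn from the pose commanded when the call began, along the tool's axes at that moment, turning the shorter way round; what a row does not reach only later rows make up. Full scale, the value 1, is 200 mm for a shift and 360 degrees for a turn. A row lasts 1/10 s, in which the tool goes at most 50 mm and 8.59 degrees, less where a joint would pass 70% of its speed; a pose out of reach is approached as far as the arm can. A call with a number of a shift or a turn outside -1 to 1 is refused whole. A call with a gripper value outside its range is refused whole. "hand" is the closure, from -1 (fully open) to 1 (shut), set as the call begins (left out, the last holds). The fingers move at their own pace and stop on an object; "force" is the grip in N (left out, the last holds). Time passes only in rows, so rows that repeat a pose let the fingers close. It gives the time, the measured TCP pose, the force, the opening and the grip force at its end, in the units of the state.
- ctrl.get_obs(): the state, without advancing time (a new reading comes with each control period).
- camera(name): name is "scene" or "top" or "wrist"; returns (picture, depth): 420x560x3 uint8, blue, green, red; 420x560 float32, m along the optical axis (not along the pixel's ray), 0 where there is no reading.
- camera_info(name): a dict with "camera_matrix" (3x3 intrinsics, pixels), "dist_coeffs" ([k1, k2, p1, p2, k3] as OpenCV has them; the pictures are not rectified), "origin" and "attitude" of the camera in the world. Camera axes: x right, y down, z forward; pixel columns grow to the right and rows downward; lengths in m; the calibration is good to about 2 mm. A picture is of the moment at which its call begins: read the wrist's pose just before it. camera_info takes no time and is no camera call; for the wrist camera it gives the pose at the moment of the call.
- ctrl.hand_in(): hands the job in; it is judged then, once.
Trained networks look in the newest picture that a camera, given by its name, has taken for a name from the list of things; names that differ only in an ending like _2 or _b are one class to them, and where a whole thing is asked for, a point or a joint stands for the part that bears it (a point fixed in the world has none). Each returns a list of dicts, best first, with "conf" (0 to 1); they miss things now and then, are a little off and sometimes report something else, mostly with a low value. They report only what shows in the picture. A call takes as long as a camera call. They do not tell look-alikes from the thing itself.
- finder.boxes_of(camera, query): "location" ([column, row] in pixels, amid what is visible of it).
- finder.cut_out(camera, query): "mask" (420x560 bool, what is visible of it) and "location" ([column, row] in pixels, amid what is visible of it).
- finder.pinpoint(camera, query): "location" ([column, row] in pixels: a listed point, or the origin of a listed thing).
The state is a dict: "time_s": time; "qpos": joint angles; "joint_vel": joint speeds; "tau": joint torques, N m; "ee_pos": TCP position; "eef_rot": TCP orientation; "force": force on the tool from outside, world axes, zero at the start; "moment": the same for the moment, N m; "grip_width": finger opening in m; "grip_force": force on a finger pad.
Only numpy, scipy, OpenCV 4.12 (cv2) and the standard library are available. Lean on these libraries where they do the work, as an engineer would, in place of code of your own. Each camera call takes 0.05 s, during which the arm holds its last target. There are 200 camera calls.

## Task

The violin mould on the gluing board has a corner block standing in its near notch that was cut too small to reach the outline: take it out and put it in the offcut tray. Then take the larger corner block that lies ready on the bench (the one with a corner sawn off), stand it on the board in the same notch with its square corner, the one opposite the sawn corner, home in the notch and its long side along the longer notch face, and press it firmly against both faces of the notch at once. Finish while still holding it pressed against both faces; do not let go.

Things in the scene. Friction and masses are not known exactly. Their poses are not given: they have to be found in the camera images.
- mould: Grey gluing board 240 (x) x 380 (y) x 12 mm, fixed, with a violin-shaped plywood mould on it, long axis y, wide lower bout to -y; mould top 30 mm above the bench. Origin: centre of the board's underside. Five blocks (tops at 50 mm) are glued in. The notch to fill is the lower corner on the near (-x) side: two upright faces at a right angle, open to -x, +y and upward; the board's top is its floor.
- notch_corner (a point): The inner corner of the notch, where its two faces meet, at the height of the board's top (12 mm over the bench); axes parallel to the mould's. Free space of the notch is on its -x, +y side. A small round relief (2.5 mm) is drilled in the corner.
- long_face: The longer face of the notch, an upright edge of the plywood 32 mm long, running along the mould's y and facing its -x. Origin at its middle, on the face, 25 mm above the bench; the plywood spans 5 mm above and below this.
- short_face: The shorter face of the notch, 30 mm long, running along the mould's x and facing its +y. Origin at its middle, on the face, 25 mm above the bench. Wood rubs on wood (friction about 0.6): while the block bears on one face or on the board, part of a push along it is lost, so some 10 N towards each face is a firm press.
- corner_block: New corner block, pale wood, 32 (x) x 40 (y) x 38 mm tall, 35 g, on the bench. Origin: centre of underside. Its -x +y corner is sawn off at 45 degrees, 14 mm from each side; its +x -y corner is square. Seated: axes parallel to the mould's, +x side on the long face, -y side on the short face, origin at notch_corner + (-16, +20) mm in mould axes; its upper 20 mm stand above the mould.
- block_heel (a point): The square corner of the new block, at its underside.
- short_block: The undersized block that stands loosely in the notch at the start, pale wood, 22 (x) x 28 (y) x 38 mm tall, 20 g, its axes about parallel to the mould's. Origin: centre of the underside. Its upper 20 mm stand above the mould.
- end_block: Another blank on the bench, not wanted: a plain rectangular end block, 24 x 52 x 38 mm, no sawn corner. Origin: centre of the underside. It may have changed places with the corner block.
- tray: Open wooden offcut tray, 115 (x) x 155 (y) x 28 mm tall, walls and floor 5 mm, fixed. Origin: centre of the underside. A small piece of maple (60 x 34 x 16 mm) lies in its -y part; the +y half is empty.
Not all that is in view belongs to the job. Leave any green look-alike of the short_block alone.

How it is judged:
By the outcome, as a careful person would: the job done as asked, in the order asked, and still so for the second after the job is handed in, while the arm keeps its last pose, push and grip.
It also fails if it takes over 58 s, if anything falls off the work surface, if the arm or the gripper's body presses on something with over 40 N, if the wrist force passes 120 N, or if a joint passes its speed limit or range.

## Working session

There is one attempt and no reset: what is moved stays moved. The work goes in short steps, Python scripts to look and compute and a tool call to move; the robot and the scene stay as the last step left them, time stands still between calls to the robot, and variables do not carry over. Pictures are saved under pics/ and viewed, at most 10 in all, crops included, and the job is handed in when it is done.

Besides the shell and the picture viewer there is one more tool, called after "Emit:" by a JSON object that holds its "name" and its "arguments", one argument or row to a line. carry_out: Moves the arm, as the interface text tells. Its arguments: {"type":"object","properties":{"motion":{"type":"array","items":{"type":"array"}},"hand":{"type":"number"},"force":{"type":"number"}},"required":["motion"]}

```bash
ls; mkdir -p pics
cat > h.py <<'E'
import numpy as np, cv2
from scipy.spatial.transform import Rotation as R
from station import ctrl, camera, camera_info, finder
def ray(info,uv):
    K=np.array(info["camera_matrix"]);d=np.array(info["dist_coeffs"])
    p=cv2.undistortPoints(np.array(uv,float).reshape(-1,1,2),K,d).reshape(-1,2)
    return np.c_[p,np.ones(len(p))]
def att(info):
    a=np.array(info["attitude"],float)
    if a.shape==(3,3): return a
    return R.from_euler('xyz',a).as_matrix() if a.size==3 else R.from_quat(a).as_matrix()
def at_z(info,uv,z):
    r=ray(info,uv)@att(info).T;o=np.array(info["origin"])
    return o+r*((z-o[2])/r[:,2])[:,None]
def cloud(info,depth):
    v,u=np.mgrid[0:420,0:560]
    r=ray(info,np.c_[u.ravel(),v.ravel()])*depth.reshape(-1,1)
    return (r@att(info).T+np.array(info["origin"])).reshape(420,560,3)
E
python3 - <<'E'
from h import *
print(ctrl.get_obs())
for n in("scene","top","wrist"):
    print(n,camera_info(n))
p,d=camera("top");cv2.imwrite("pics/top.png",p);np.save("topd.npy",d)
for q in("short_block","corner_block","end_block","tray","mould","notch_corner","block_heel","long_face","short_face"):
    print(q,[(np.round(r["location"],1),round(r["conf"],2)) for r in finder.pinpoint("top",q)])
p,d=camera("scene");cv2.imwrite("pics/scene.png",p)
E
```

```text
pics
{'time_s': 0.0, 'qpos': array([-1.38662608e+00,  3.00475454e-01,  1.52155879e+00,  2.96646695e-05,
        1.32071730e+00, -6.66034339e-02]), 'joint_vel': array([-0.00095141,  0.00150752,  0.00099332, -0.00235409, -0.00011823,
       -0.00181759]), 'tau': array([ 9.70179208e-04, -5.31800723e+01, -3.52735341e+01,  7.08681252e-02,
        2.43313605e-02, -8.54640280e-05]), 'ee_pos': array([ 0.13643996, -0.53254144,  0.20489338]), 'eef_rot': array([-3.14043825e+00, -1.05798661e-04,  2.50766261e-01]), 'force': array([-0.22928878,  0.1721365 ,  0.39420141]), 'moment': array([ 0.02001024,  0.00424538, -0.01713174]), 'grip_force': 0.0, 'grip_width': 0.09417897966701226}
scene {'camera_matrix': array([[545.78037794,   0.        , 276.62774516],
       [  0.        , 545.78037794, 210.04778438],
       [  0.        ,   0.        ,   1.        ]]), 'dist_coeffs': array([-0.07046059,  0.        ,  0.        ,  0.        ,  0.        ]), 'origin': array([-0.00613785,  0.69007502,  0.8778992 ]), 'attitude': array([-2.32407483,  0.00500524, -2.41041922])}
top {'camera_matrix': array([[491.300
[... 388 characters left out ...]
.        , 282.3755004 ],
       [  0.        , 335.2611593 , 207.95295008],
       [  0.        ,   0.        ,   1.        ]]), 'dist_coeffs': array([-0.03427965,  0.        ,  0.        ,  0.        ,  0.        ]), 'origin': array([ 0.20306624, -0.51631938,  0.38430324]), 'attitude': array([ 2.90415598e+00,  1.30623568e-03, -1.31958109e+00])}
short_block [(array([279.4, 220.3]), 0.69), (array([182.1, 242.3]), 0.47)]
corner_block [(array([369.7, 250.8]), 0.57)]
end_block [(array([323.9, 236.3]), 0.84)]
tray [(array([345.1, 182.9]), 0.78)]
mould [(array([161.2, 214.9]), 0.78)]
notch_corner [(array([187. , 233.8]), 0.95)]
block_heel [(array([377.8, 241.6]), 0.69)]
long_face []
short_face []
```

View pics/top.png

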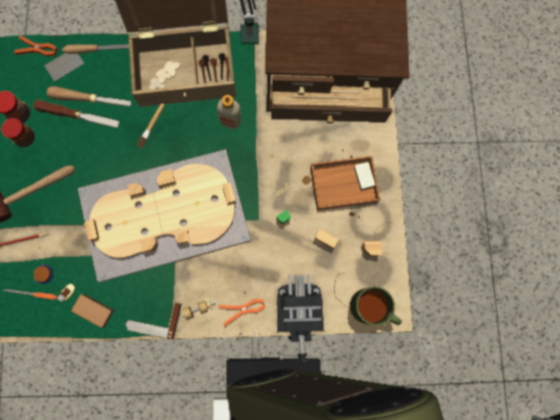

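View pics/scene.png

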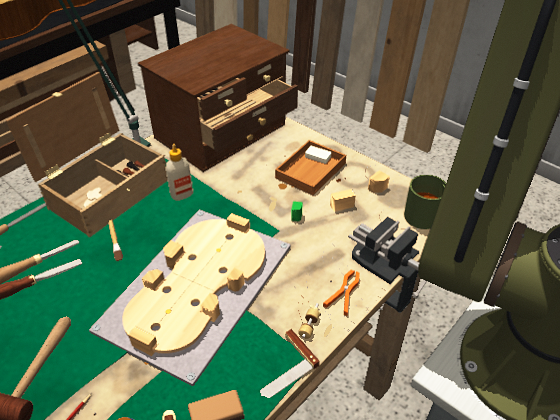

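Run:
```python
from h import *
i=camera_info("top");d=np.load("topd.npy");P=cloud(i,d)
for n,uv,z in(("short?",(182.1,242.3),.012),("green?",(279.4,220.3),0),("corner",(369.7,250.8),0),("heel",(377.8,241.6),0),("end",(323.9,236.3),0),("tray",(345.1,182.9),0),("mould",(161.2,214.9),0),("notch",(187,233.8),.012)):
    print(n,at_z(i,[uv],z).round(4),P[int(uv[1]),int(uv[0])].round(3))
p=cv2.imread("pics/top.png")
c=cv2.resize(p[150:330,100:340],None,fx=3.3,fy=3.3,interpolation=cv2.INTER_CUBIC);cv2.imwrite("pics/c.png",c)
# top-surface patches
def rect(zlo,zhi,x0,x1,y0,y1):
    m=(P[...,2]>zlo)&(P[...,2]<zhi)&(P[...,0]>x0)&(P[...,0]<x1)&(P[...,1]>y0)&(P[...,1]<y1)
    n,l,s,_=cv2.connectedComponentsWithStats(m.astype(np.uint8))
    for k in range(1,n):
        if s[k,4]>40:
            q=P[l==k];r=cv2.minAreaRect(q[:,:2].astype(np.float32)*1000);print(s[k],q.mean(0).round(4),np.round(r[0],1),np.round(r[1],1),round(r[2],1),p[l==k].mean(0).round())
rect(.03,.06,.2,.6,-.4,.5)
```

```text
short? [[0.5168 0.2299 0.012 ]] [0.513 0.225 0.045]
green? [[ 0.5673 -0.0084  0.    ]] [ 0.562 -0.006  0.035]
corner [[ 0.4856 -0.2279  0.    ]] [ 0.483 -0.217  0.04 ]
heel [[ 0.5078 -0.2495  0.    ]] [ 0.509 -0.248 -0.001]
end [[ 0.5245 -0.1168  0.    ]] [ 0.52  -0.109  0.039]
tray [[ 0.6589 -0.1771  0.    ]] [ 0.659 -0.176  0.008]
mould [[0.5882 0.2838 0.    ]] [0.584 0.278 0.031]
notch [[0.5374 0.2181 0.012 ]] [0.538 0.217 0.023]
[151 207  46  37 480] [0.5588 0.2438 0.036 ] [555.  247.3] [ 89.2 108.1] 0.6 [146. 203. 227.]
[  85  209   74   49 1196] [0.5345 0.3762 0.0372] [534.6 373.9] [174.7 107.8] 68.1 [139. 195. 223.]
[121 208  30  13  90] [0.5864 0.3426 0.0315] [583.8 339.6] [26.9 67.9] 8.5 [157. 215. 236.]
[277 210  14  13 111] [ 0.5702 -0.0173  0.037 ] [570.6 -17. ] [22.4 28.9] 30.5 [ 87. 163.  86.]
[182 214  45  30 381] [0.5457 0.1709 0.0317] [545.3 169.8] [ 61.4 108.3] 21.0 [148. 204. 234.]
[315 229  24  19 231] [ 0.5144 -0.1175  0.0376] [ 514.7 -117.7] [51.6 24.8] 59.5 [130. 190. 223.]
[364 242  18  14 223] [ 0.4879 -0.2286  0.0375] [ 487.2 -227.2] [40.5 31.4] 87.8 [119. 176. 217.]
[295 276  10  21 191] [ 0.403  -0.0483  0.0418] [403.2 -48.8] [21.3 47.1] 88.2 [125. 131. 134.]
[306 277  10  20  55] [ 0.3972 -0.0721  0.034 ] [402.  -71.8] [43.3 23. ] 5.2 [108. 112. 113.]
[284 283  11  14  49] [ 0.3914 -0.0255  0.0344] [395.8 -23.9] [23.2 30.5] 88.4 [93. 96. 96.]
[352 289  13  34  70] [ 0.3522 -0.176   0.0454] [ 354.8 -181. ] [25.4 75.8] 87.2 [25. 38. 36.]
[358 288  32  35 844] [ 0.3537 -0.2184  0.044 ] [ 353.7 -217.2] [71.5 71.8] 41.8 [20. 44. 92.]
[296 309  10  10  90] [ 0.3396 -0.0483  0.0423] [339.9 -48.8] [21.1 20.4] 89.2 [133. 137. 137.]
[296 331  31  30 256] [ 0.2631 -0.054   0.0394] [268.4 -68.6] [66.7 61.3] 2.3 [ 92.  98. 100.]
```

The top view shows the board at about (163,215), turned ~13°. The short block is at (182,241), the corner block at (372,249), the end block at (326,239), the tray at (345,184), and the green look-alike at (283,217). The scene view confirms this. Next I'll get a wrist view above the corner block, on the way to the notch.

```bash
cat >> h.py <<'E'
def mv(*targets):
    """fractions for successive calls to (x,y,z,yaw), each from the previous"""
    o=ctrl.get_obs();p=np.array(o["ee_pos"]);y=o["eef_rot"][2]
    for t in targets:
        c,s=np.cos(y),np.sin(y);T=np.array([[c,s,0],[s,-c,0],[0,0,-1]])
        f=T.T@(np.array(t[:3])-p)/.2;dy=(t[3]-y+np.pi)%(2*np.pi)-np.pi
        print(t,"shift",f.round(4),"turn",round(-dy/(2*np.pi),4),"rows",np.abs(f).max()*4,abs(dy)/.15)
        p=np.array(t[:3]);y=t[3]
E
python3 - <<'E'
from h import *
mv((.30,-.42,.22,1.0),(.45,-.30,.22,1.571),(.487,-.228,.22,1.571))
E
```

```text
(0.3, -0.42, 0.22, 1.0) shift [ 0.9319 -0.3433 -0.0728] turn -0.1192 rows 3.727597065965379 4.994686548970874
(0.45, -0.3, 0.22, 1.571) shift [0.9101 0.3069 0.    ] turn -0.0909 rows 3.6404372811433707 3.806666666666665
(0.487, -0.228, 0.22, 1.571) shift [0.36   0.1851 0.    ] turn -0.0 rows 1.4398492519616675 0.0
```

Emit:
{"name": "carry_out", "arguments": {
  "motion": [
    [[0.93,-0.34,-0.07],-0.12],
    [[0.93,-0.34,-0.07],-0.12],
    [[0.93,-0.34,-0.07],-0.12],
    [[0.93,-0.34,-0.07],-0.12],
    [[0.93,-0.34,-0.07],-0.12],
    [[0.93,-0.34,-0.07],-0.12]
  ]
}}

```text
time_s: 1.15
ee_pos: [0.3007, -0.4201, 0.2196]
eef_rot: [3.141, 0.0, 1.01]
force: [-0.5, -0.9, 0.5]
grip_width: 0.094
grip_force: 0.0
```

Run:
```python
from h import *
mv((.48,-.27,.22,1.571),(.487,-.228,.22,1.571))
```

```text
(0.48, -0.27, 0.22, 1.571) shift [ 1.1126  0.3598 -0.002 ] turn -0.0893 rows 4.450339594446053 3.7419148244793794
(0.487, -0.228, 0.22, 1.571) shift [0.21  0.035 0.   ] turn -0.0 rows 0.8399714683287176 0.0
```

Emit:
{"name": "carry_out", "arguments": {
  "motion": [
    [[1.0,0.32,0],-0.09],
    [[1.0,0.32,0],-0.09],
    [[1.0,0.32,0],-0.09],
    [[1.0,0.32,0],-0.09],
    [[1.0,0.32,0],-0.09],
    [[1.0,0.32,0],-0.09]
  ]
}}

```text
time_s: 1.75
ee_pos: [0.4614, -0.2861, 0.2191]
eef_rot: [-3.141, -0.0, 1.567]
force: [-0.5, -0.1, -0.4]
grip_width: 0.0942
grip_force: 0.0
```

```bash
cat > look.py <<'E'
from h import *
import sys
i=camera_info("wrist");p,d=camera("wrist");cv2.imwrite("pics/%s.png"%sys.argv[1],p);np.savez("%s.npz"%sys.argv[1],d=d,p=p,o=i["origin"],a=i["attitude"])
for q,z in zip(sys.argv[2::2],map(float,sys.argv[3::2])):
    for r in finder.pinpoint("wrist",q): print(q,np.round(r["location"],1),round(r["conf"],2),at_z(i,[r["location"]],z).round(4))
P=cloud(i,d);print(ctrl.get_obs()["ee_pos"],ctrl.get_obs()["eef_rot"])
zl,zh=(.033,.042) if "nz" not in i and sys.argv[1][0]=="b" else (.045,.054)
m=((P[...,2]>zl)&(P[...,2]<zh)&(d>.15)).astype(np.uint8)
n,l,s,_=cv2.connectedComponentsWithStats(m)
for k in range(1,n):
    if s[k,4]>150:
        q=P[l==k];r=cv2.minAreaRect(q[:,:2].astype(np.float32)*1000);print(s[k],q.mean(0).round(4),np.round(r[0],1),np.round(r[1],1),round(r[2],1),p[l==k].mean(0).round())
        h=cv2.approxPolyDP(cv2.convexHull(q[:,:2].astype(np.float32)*1000),2.5,True).reshape(-1,2);print(h.round(1).tolist())
E
python3 look.py b1 corner_block 0 block_heel 0 end_block 0 tray 0
```

```text
corner_block [304.1 138.3] 0.84 [[ 0.4877 -0.2316  0.    ]]
block_heel [308.4 138.6] 0.49 [[ 0.4927 -0.2319  0.    ]]
end_block [329.9  31.4] 0.94 [[ 0.5148 -0.1163  0.    ]]
tray [454.7  85.7] 0.94 [[ 0.6588 -0.1725  0.    ]]
[ 0.4600532  -0.28750314  0.21951347] [-3.14154859e+00  1.22252372e-04  1.56667344e+00]
[ 314    0   48   56 1348] [ 0.5167 -0.1205  0.0381] [ 516.8 -119.9] [52.7 24.5] 59.2 [193. 241. 252.]
[[539.7000122070312, -102.9000015258789], [529.7999877929688, -97.30000305175781], [517.0, -97.5999984741211], [494.3999938964844, -136.1999969482422], [513.5, -147.89999389648438]]
[ 293  119   32   39 1075] [ 0.4912 -0.2308  0.0383] [ 490.3 -229.9] [40. 32.] 87.7 [184. 237. 253.]
[[505.8999938964844, -210.60000610351562], [488.1000061035156, -210.5], [474.6000061035156, -223.8000030517578], [473.70001220703125, -247.8000030517578], [504.70001220703125, -250.0]]
```

View pics/b1.png

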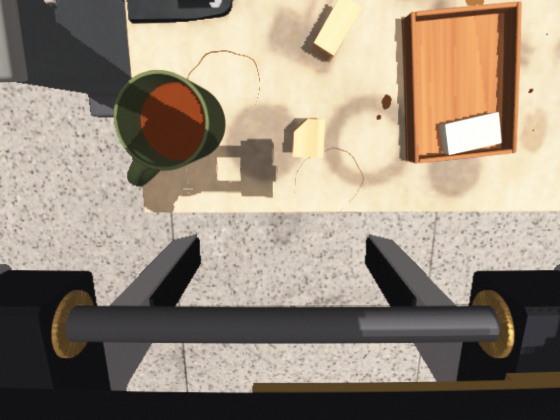

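The wrist view shows the corner block at (308,138), with its sawn corner towards world -x,+y. Its size matches: 32×40 mm, yaw about -2.3°. The tray is at (460,85), and its +y (upper) half is empty. Now on to the notch.

Run:
```python
from h import *
mv((.48,-.10,.22,1.571),(.50,.09,.22,1.8),(.52,.21,.22,1.8))
```

```text
(0.48, -0.1, 0.22, 1.571) shift [ 0.9379  0.0959 -0.0024] turn -0.0007 rows 3.7516756196180605 0.02884372165160798
(0.5, 0.09, 0.22, 1.8) shift [0.95   0.1002 0.    ] turn -0.0364 rows 3.7999184519012505 1.5266666666666673
(0.52, 0.21, 0.22, 1.8) shift [0.5616 0.2337 0.    ] turn -0.0 rows 2.246353476230433 0.0
```

Emit:
{"name": "carry_out", "arguments": {
  "motion": [
    [[0.94,0.1,0],0],
    [[0.94,0.1,0],0],
    [[0.94,0.1,0],0],
    [[0.94,0.1,0],0],
    [[0.94,0.1,0],0]
  ]
}}

```text
time_s: 2.5
ee_pos: [0.4811, -0.0957, 0.2198]
eef_rot: [3.141, -0.0, 1.572]
force: [-0.6, -0.4, 0.2]
grip_width: 0.0941
grip_force: 0.0
```

Emit:
{"name": "carry_out", "arguments": {
  "motion": [
    [[0.95,0.1,0],-0.036],
    [[0.95,0.1,0],-0.036],
    [[0.95,0.1,0],-0.036],
    [[0.95,0.1,0],-0.036],
    [[0.95,0.1,0],-0.036]
  ]
}}

```text
time_s: 3.0
ee_pos: [0.5014, 0.094, 0.2194]
eef_rot: [3.141, -0.0, 1.798]
force: [0.4, -0.9, -0.1]
grip_width: 0.0941
grip_force: 0.0
```

Emit:
{"name": "carry_out", "arguments": {
  "motion": [
    [[0.5,0.23,0],0],
    [[0.5,0.23,0],0],
    [[0.5,0.23,0],0],
    [[0.5,0.23,0],0]
  ]
}}

```text
time_s: 3.4
ee_pos: [0.5241, 0.1989, 0.219]
eef_rot: [-3.141, 0.0, 1.796]
force: [-0.5, -0.8, -0.4]
grip_width: 0.0937
grip_force: 0.0
```

```bash
python3 look.py n1 short_block .012 notch_corner .012 long_face .025 short_face .025 mould 0
```

```text
short_block [284.2 344.3] 0.73 [[ 0.5747 -0.0073  0.012 ]]
short_block [288.4 163.8] 0.55 [[0.5257 0.2258 0.012 ]]
notch_corner [299.1 176.4] 0.57 [[0.5411 0.2144 0.012 ]]
notch_corner [287.6 164.5] 0.26 [[0.525  0.2249 0.012 ]]
[0.52388647 0.19809188 0.21971859] [3.14126683e+00 1.09812144e-04 1.79468922e+00]
[418  69  31  37 960] [0.6452 0.3376 0.0501] [647.4 336.5] [29.  34.4] 13.1 [142. 197. 232.]
[[652.0999755859375, 320.0], [660.7000122070312, 334.8999938964844], [659.2999877929688, 349.6000061035156], [654.0, 355.70001220703125], [629.9000244140625, 349.79998779296875], [638.5, 317.79998779296875]]
[281  71  27  37 907] [0.5131 0.3043 0.0502] [512.6 303. ] [25.9 34.3] 13.8 [155. 215. 246.]
[[529.0999755859375, 290.1000061035156], [521.2000122070312, 322.20001220703125], [496.3999938964844, 316.3999938964844], [501.3999938964844, 294.5], [515.7000122070312, 286.20001220703125]]
[ 418  143   34   39 1138] [0.6716 0.2645 0.0501] [673.5 265.8] [33.  40.1] 13.3 [150. 206. 235.]
[[692.2999877929688, 250.3000030517578], [688.2999877929688, 275.0], [669.4000244140625, 285.3999938964844], [653.7999877929688, 281.5], [662.5, 243.1999969482422]]
[279 155  21  26 527] [0.526  0.2258 0.0501] [525.7 226. ] [21.  26.3] 12.9 [ 99. 140. 177.]
[[538.7999877929688, 215.6999969482422], [532.5999755859375, 241.0], [517.5999755859375, 237.5], [513.7999877929688, 231.1999969482422], [518.4000244140625, 211.10000610351562]]
[337 276  40  19 729] [0.6305 0.1129 0.0499] [631.6 112.5] [46.  21.8] 12.6 [143. 197. 226.]
[[655.9000244140625, 109.19999694824219], [646.5999755859375, 126.30000305175781], [607.0999755859375, 116.69999694824219], [612.2000122070312, 97.5999984741211]]
```

View pics/n1.png

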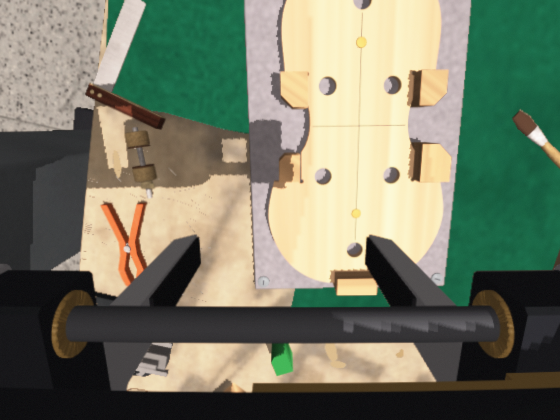

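Notch view: the short block's top is at (288,165), centred on world (0.526, 0.226), and the mould yaw is about 13.3°. The notch is at (299,176). Grasping the short block now.

Run:
```python
from h import *
mv((.5245,.2255,.08,1.803),(.5245,.2255,.035,1.803))
```

```text
(0.5245, 0.2255, 0.08, 1.803) shift [0.1329 0.0334 0.6986] turn -0.0013 rows 2.7943717170463054 0.05540520957177719
(0.5245, 0.2255, 0.035, 1.803) shift [0.    0.    0.225] turn -0.0 rows 0.8999999999999999 0.0
```

Emit:
{"name": "carry_out", "arguments": {
  "motion": [
    [[0.133,0.033,0.3],-0.001],
    [[0.133,0.033,0.5],-0.001],
    [[0.133,0.033,0.7],-0.001],
    [[0.133,0.033,0.8],-0.001],
    [[0.133,0.033,0.88],-0.001],
    [[0.133,0.033,0.922],-0.001],
    [[0.133,0.033,0.922],-0.001],
    [[0.133,0.033,0.922],-0.001]
  ]
}}

```text
time_s: 4.5
ee_pos: [0.5247, 0.2268, 0.036]
eef_rot: [3.14, -0.0, 1.802]
force: [-1.2, 0.4, 0.5]
grip_width: 0.0938
grip_force: 0.0
```

Emit:
{"name": "carry_out", "arguments": {
  "motion": [
    [[0,0,0],0],
    [[0,0,0],0],
    [[0,0,0],0],
    [[0,0,0],0],
    [[0,0,0],0],
    [[0,0,0],0],
    [[0,0,0],0],
    [[0,0,0],0],
    [[0,0,0],0],
    [[0,0,0],0]
  ],
  "hand": 1,
  "force": 20
}}

```text
time_s: 5.5
ee_pos: [0.5242, 0.2269, 0.035]
eef_rot: [-3.142, -0.0, 1.803]
force: [0.7, -0.2, 0.5]
grip_width: 0.0219
grip_force: 20.0
```

Run:
```python
from h import *
P=cloud(camera_info("top"),np.load("topd.npy"))
q=P[60:165,260:410].reshape(-1,3);q=q[(q[:,2]>.05)]
for y in np.arange(-.3,.05,.05):
    s=q[abs(q[:,1]-y)<.025]; k=s[:,0].argmin(); print(round(y,2),s[k].round(3), s[(s[:,0]<.8)][:,2].max(initial=0))
mv((.524,.227,.12,1.803),(.57,.04,.12,1.7),(.657,-.137,.12,1.571),(.657,-.137,.034,1.571))
```

```text
-0.3 [ 0.829 -0.28   0.233] 0.0
-0.25 [ 0.782 -0.25   0.121] 0.16052241652878774
-0.2 [ 0.783 -0.225  0.131] 0.16029108038724282
-0.15 [ 0.773 -0.13   0.125] 0.1595685073445492
-0.1 [ 0.773 -0.123  0.126] 0.1603001469008869
-0.05 [ 0.791 -0.072  0.107] 0.16127135709790497
-0.0 [ 0.793 -0.014  0.134] 0.1578026947193416
(0.524, 0.227, 0.12, 1.803) shift [ 0.0008 -0.0008 -0.4249] turn -0.0 rows 1.699567288492189 0.0013726854794615662
(0.57, 0.04, 0.12, 1.7) shift [-0.9628  0.0087  0.    ] turn 0.0164 rows 3.851337347893638 0.6866666666666651
(0.657, -0.137, 0.12, 1.571) shift [-0.9337  0.3173  0.    ] turn 0.0205 rows 3.734682849075952 0.8600000000000001
(0.657, -0.137, 0.034, 1.571) shift [0.   0.   0.43] turn -0.0 rows 1.7199999999999998 0.0
```

Emit:
{"name": "carry_out", "arguments": {
  "motion": [
    [[0,0,-0.2],0],
    [[0,0,-0.425],0],
    [[-0.2,0,-0.425],0.003],
    [[-0.45,0,-0.425],0.008],
    [[-0.7,0,-0.425],0.012],
    [[-0.963,0.009,-0.425],0.0164],
    [[-0.963,0.009,-0.425],0.0164]
  ]
}}

```text
time_s: 6.2
ee_pos: [0.5711, 0.0351, 0.12]
eef_rot: [3.141, 0.001, 1.694]
force: [1.1, 0.4, -0.2]
grip_width: 0.0216
grip_force: 20.0
```

Emit:
{"name": "carry_out", "arguments": {
  "motion": [
    [[-0.23,0.07,0],0.005],
    [[-0.46,0.13,0],0.01],
    [[-0.7,0.2,0],0.015],
    [[-0.9,0.26,0],0.02],
    [[-0.93,0.26,0],0.0205],
    [[-0.93,0.26,0.15],0.0205],
    [[-0.93,0.26,0.3],0.0205],
    [[-0.93,0.26,0.3],0.0205]
  ]
}}

```text
time_s: 7.0
ee_pos: [0.6435, -0.1364, 0.0559]
eef_rot: [-3.135, -0.002, 1.572]
force: [-0.5, 0.4, -0.6]
grip_width: 0.0218
grip_force: 20.0
```

Run:
```python
from h import *
mv((.647,-.137,.0335,1.571))
```

```text
(0.647, -0.137, 0.0335, 1.571) shift [-0.0031  0.0173  0.112 ] turn 0.0001 rows 0.44802401594664987 0.005529202525125973
```

Emit:
{"name": "carry_out", "arguments": {
  "motion": [
    [[0,0.017,0.06],0],
    [[0,0.017,0.11],0],
    [[0,0.017,0.11],0],
    [[0,0.017,0.11],0],
    [[0,0.017,0.11],0]
  ]
}}

```text
time_s: 7.5
ee_pos: [0.6495, -0.138, 0.0389]
eef_rot: [3.14, 0.0, 1.571]
force: [-0.1, -1.0, -0.6]
grip_width: 0.0213
grip_force: 20.0
```

Emit:
{"name": "carry_out", "arguments": {
  "motion": [
    [[0,0,0],0],
    [[0,0,0],0],
    [[0,0,0],0],
    [[0,0,0],0],
    [[0,0,0],0],
    [[0,0,0],0]
  ],
  "hand": 0.1
}}

```text
time_s: 8.1
ee_pos: [0.6491, -0.1379, 0.0381]
eef_rot: [-3.142, 0.0, 1.571]
force: [-0.1, 0.3, 0.3]
grip_width: 0.0424
grip_force: 0.0
```

Run:
```python
from h import *
o=ctrl.get_obs();print(o["ee_pos"],o["grip_width"],o["force"])
# corner block centre and grasp: pads 7 mm to block -y
c=np.array([.4903,-.2299]);b=np.deg2rad(-2.3)
Rb=np.array([[np.cos(b),-np.sin(b)],[np.sin(b),np.cos(b)]])
g=c+Rb@[0,-.006];print(g)
mv((.647,-.137,.10,1.571),(.50,-.27,.16,b+np.pi/2))
```

```text
[ 0.64910498 -0.13792806  0.03805343] 0.042385666457921654 [-0.09267117  0.33236636  0.3070035 ]
[ 0.49005921 -0.23589517]
(0.647, -0.137, 0.1, 1.571) shift [ 0.0046 -0.0105 -0.3097] turn -0.0 rows 1.2389313827144548 0.00039035222906787703
(0.5, -0.27, 0.16, np.float64(1.530653753999027)) shift [-0.6649 -0.7351 -0.3   ] turn 0.0064 rows 2.940541709742151 0.26897497333981946
```

Emit:
{"name": "carry_out", "arguments": {
  "motion": [
    [[0,0,-0.2],0],
    [[0,0,-0.4],0],
    [[-0.2,-0.2,-0.6],0.0064],
    [[-0.4,-0.4,-0.8],0.0064],
    [[-0.62,-0.6,-0.9],0.0064],
    [[-0.66,-0.74,-0.9],0.0064],
    [[-0.66,-0.74,-0.9],0.0064],
    [[-0.66,-0.74,-0.9],0.0064]
  ],
  "hand": -1
}}

```text
time_s: 8.9
ee_pos: [0.4996, -0.2719, 0.2197]
eef_rot: [3.14, 0.001, 1.528]
force: [-0.6, -0.3, 0.3]
grip_width: 0.0938
grip_force: 0.0
```

```bash
python3 look.py b2 corner_block 0 block_heel 0 short_block .005
```

```text
corner_block [270.7 149.5] 0.64 [[ 0.489  -0.2301  0.    ]]
block_heel [271.3 149.9] 0.23 [[ 0.4897 -0.2306  0.    ]]
short_block [411.2  62.4] 0.98 [[ 0.6493 -0.1407  0.005 ]]
[ 0.50174522 -0.26924436  0.21751588] [-3.14112024e+00 -4.94679745e-04  1.53154288e+00]
[ 270    9   46   61 1358] [ 0.5173 -0.1197  0.0382] [ 517.2 -119.7] [53.  24.5] 59.5 [187. 238. 251.]
[[539.4000244140625, -102.69999694824219], [519.9000244140625, -92.30000305175781], [494.20001220703125, -136.89999389648438], [514.9000244140625, -147.0]]
[ 256  133   30   37 1013] [ 0.491  -0.2305  0.0382] [ 489.9 -229.5] [38.2 31.3] 87.5 [125. 170. 202.]
[[506.20001220703125, -211.10000610351562], [488.29998779296875, -210.3000030517578], [474.79998779296875, -223.3000030517578], [474.5, -247.6999969482422], [504.70001220703125, -249.0]]
```

View pics/b2.png

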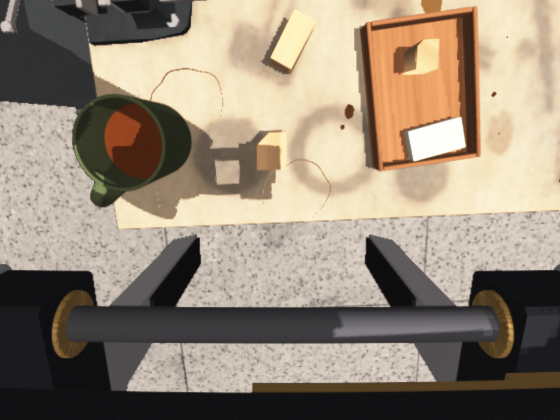

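The short block stands in the tray's empty half, at (420,58). The corner block is at (271,150) and hasn't moved. The mug is close by, so I'll check that the gripper body clears it.

Run:
```python
from h import *
f=np.load("b2.npz");P=cloud(dict(origin=f["o"],attitude=f["a"],camera_matrix=camera_info("wrist")["camera_matrix"],dist_coeffs=camera_info("wrist")["dist_coeffs"]),f["d"])
q=P[90:200,70:200].reshape(-1,3);q=q[q[:,2]>.06];print(q.min(0),q.max(0),q[q[:,0].argmax()])
mv((.490,-.236,.10,1.531),(.490,-.236,.0225,1.531))
```

```text
[ 0.31226128 -0.26911736  0.06000011] [ 0.50267625 -0.16936961  0.39905664] [ 0.50267625 -0.20396444  0.39905664]
(0.49, -0.236, 0.1, 1.531) shift [ 0.1638 -0.0652  0.5876] turn 0.0001 rows 2.3503176428062567 0.003619177515590266
(0.49, -0.236, 0.0225, 1.531) shift [0.     0.     0.3875] turn -0.0 rows 1.5500000000000003 0.0
```

Run:
```python
from h import *
f=np.load("b2.npz");P=cloud(dict(origin=f["o"],attitude=f["a"],camera_matrix=camera_info("wrist")["camera_matrix"],dist_coeffs=camera_info("wrist")["dist_coeffs"]),f["d"])
q=P[90:200,70:200].reshape(-1,3);q=q[(q[:,2]>.06)&(q[:,2]<.2)];print(np.percentile(q,[0,1,50,99,100],axis=0).round(3)); print(np.percentile(q[q[:,2]>.08],[0,1,50,99,100],axis=0).round(3))
```

```text
[[ 0.312 -0.269  0.06 ]
 [ 0.314 -0.261  0.061]
 [ 0.334 -0.214  0.086]
 [ 0.398 -0.171  0.096]
 [ 0.398 -0.169  0.097]]
[[ 0.312 -0.264  0.08 ]
 [ 0.314 -0.262  0.08 ]
 [ 0.336 -0.214  0.092]
 [ 0.398 -0.171  0.096]
 [ 0.398 -0.169  0.097]]
```

Emit:
{"name": "carry_out", "arguments": {
  "motion": [
    [[0.16,-0.065,0.2],0],
    [[0.16,-0.065,0.4],0],
    [[0.164,-0.065,0.6],0],
    [[0.164,-0.065,0.75],0],
    [[0.164,-0.065,0.88],0],
    [[0.164,-0.065,0.97],0],
    [[0.164,-0.065,0.975],0],
    [[0.164,-0.065,0.975],0],
    [[0.164,-0.065,0.975],0],
    [[0.164,-0.065,0.975],0]
  ]
}}

```text
time_s: 10.1
ee_pos: [0.4901, -0.2368, 0.0241]
eef_rot: [3.14, 0.001, 1.531]
force: [0.1, -0.1, 0.4]
grip_width: 0.0942
grip_force: 0.0
```

Emit:
{"name": "carry_out", "arguments": {
  "motion": [
    [[0,0,0],0],
    [[0,0,0],0],
    [[0,0,0],0],
    [[0,0,0],0],
    [[0,0,0],0],
    [[0,0,0],0],
    [[0,0,0],0],
    [[0,0,0],0],
    [[0,0,0],0],
    [[0,0,0],0]
  ],
  "hand": 1,
  "force": 50
}}

```text
time_s: 11.1
ee_pos: [0.4895, -0.2367, 0.023]
eef_rot: [3.142, 0.0, 1.531]
force: [0.3, 0.0, 0.4]
grip_width: 0.0313
grip_force: 50.0
```

Run:
```python
from h import *
o=ctrl.get_obs();print(o["ee_pos"],o["eef_rot"],o["grip_width"],o["force"])
mv((.490,-.236,.12,1.531),(.48,-.05,.12,1.7),(.486,.12,.12,1.803))
```

```text
[ 0.48945745 -0.23667101  0.02303714] [3.14156156e+00 2.90224053e-05 1.53068540e+00] 0.03129667162325455 [0.26859786 0.0307015  0.40792955]
(0.49, -0.236, 0.12, 1.531) shift [ 0.0035  0.0026 -0.4848] turn -0.0001 rows 1.939257281243783 0.0020973499155374498
(0.48, -0.05, 0.12, 1.7) shift [ 0.9273 -0.087   0.    ] turn -0.0269 rows 3.7090974535601307 1.126666666666667
(0.486, 0.12, 0.12, 1.803) shift [0.839  0.1393 0.    ] turn -0.0164 rows 3.35619901622293 0.6866666666666651
```

Emit:
{"name": "carry_out", "arguments": {
  "motion": [
    [[0,0,-0.2],0],
    [[0,0,-0.4],0],
    [[0.15,0,-0.5],0],
    [[0.35,-0.03,-0.6],-0.01],
    [[0.6,-0.06,-0.6],-0.02],
    [[0.85,-0.087,-0.6],-0.027],
    [[0.93,-0.087,-0.6],-0.027],
    [[0.93,-0.087,-0.6],-0.027]
  ]
}}

```text
time_s: 11.9
ee_pos: [0.4795, -0.0482, 0.1433]
eef_rot: [3.141, -0.0, 1.703]
force: [-0.2, -0.9, -0.4]
grip_width: 0.0317
grip_force: 50.0
```

Emit:
{"name": "carry_out", "arguments": {
  "motion": [
    [[0.2,0.03,0],-0.004],
    [[0.4,0.07,0],-0.008],
    [[0.62,0.1,0],-0.012],
    [[0.8,0.14,0],-0.0164],
    [[0.84,0.14,0],-0.0164],
    [[0.84,0.14,0],-0.0164],
    [[0.84,0.14,0],-0.0164]
  ]
}}

```text
time_s: 12.6
ee_pos: [0.4857, 0.1188, 0.1429]
eef_rot: [-3.141, 0.0, 1.802]
force: [-0.2, -1.1, -0.8]
grip_width: 0.0315
grip_force: 50.0
```

```bash
python3 look.py n2 notch_corner .012 long_face .025 short_face .025 corner_block 0.1 block_heel .1
python3 - <<'E'
from h import *
p=cv2.imread("pics/n2.png");cv2.imwrite("pics/n2c.png",cv2.resize(p[60:320,180:440],(780,780))[:600])
E
```

```text
notch_corner [367.8 115.5] 0.59 [[0.5432 0.212  0.012 ]]
corner_block [283.2 228.7] 0.65 [[0.4872 0.1179 0.1   ]]
[0.48568551 0.11943786 0.14309174] [3.14155361e+00 4.28463562e-05 1.80231501e+00]
[366   0  27   8 175] [0.5205 0.2887 0.0493] [520.  288.9] [19.   4.3] 11.0 [115. 162. 198.]
[[529.4000244140625, 290.29998779296875], [510.29998779296875, 289.20001220703125], [514.5, 285.8999938964844]]
[535   0  25  10 208] [0.644  0.3203 0.0492] [645.  320.2] [16.8  6.7] 7.9 [ 99. 139. 173.]
[[653.4000244140625, 321.1000061035156], [651.7999877929688, 324.5], [636.4000244140625, 322.29998779296875], [637.2000122070312, 315.70001220703125]]
[ 528   60   32   54 1450] [0.6658 0.2632 0.0499] [668.  264.5] [23.3 40.1] 14.9 [133. 185. 217.]
[[683.5999755859375, 248.39999389648438], [669.2000122070312, 283.79998779296875], [652.5999755859375, 280.8999938964844], [662.2000122070312, 242.1999969482422]]
[ 414  241   56   25 1318] [0.6304 0.1126 0.0499] [631.5 112.1] [47.1 21.7] 14.0 [144. 198. 227.]
[[656.5999755859375, 108.9000015258789], [651.0999755859375, 127.5999984741211], [606.0999755859375, 116.80000305175781], [611.7999877929688, 96.5]]
```

View pics/n2c.png

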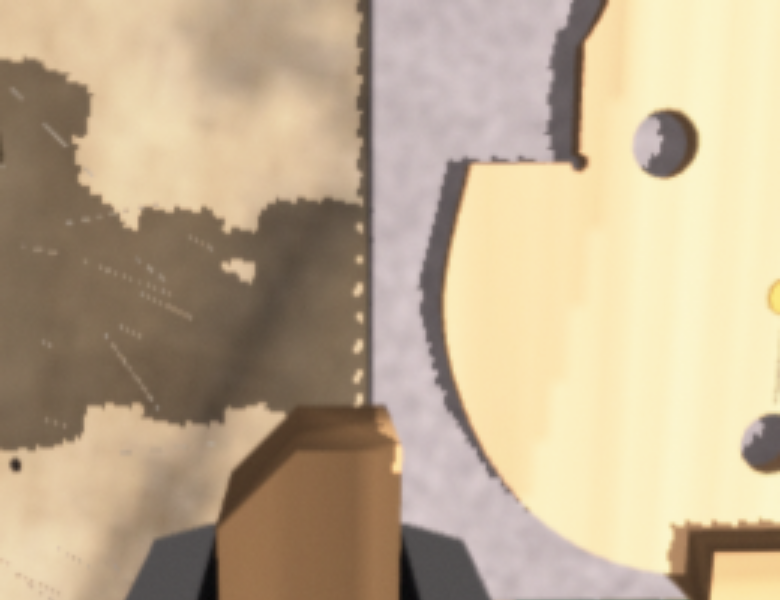

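The notch is now empty. In the crop its corner relief is at (580,160), the long face is the edge at column 582 (rows 45–155), and the short face is the edge at row 162 (columns 468–570). I'm measuring these at mould-top height.

Run:
```python
from h import *
i=camera_info("wrist")
c=np.array([(580,160),(583,48),(582,150),(468,162),(570,162)],float)/3+[180,60]
w=at_z(i,c,.030);print(w.round(4))
d=w[1]-w[2];print("y-axis yaw",np.degrees(np.arctan2(-d[0],d[1])));d=w[4]-w[3];print(np.degrees(np.arctan2(d[1],d[0])))
a=np.deg2rad(13.3);ex=np.array([np.cos(a),np.sin(a)]);ey=np.array([-ex[1],ex[0]])
# corner = intersection: x from long face, y from short face
n=ex*(w[1:3,:2]@ex).mean()+ey*(w[3:,:2]@ey).mean();print("notch",n)
for off in((-28,28),(-20,20),(-16,13)):
    print(off,n+ex*off[0]/1e3+ey*off[1]/1e3)
h=n+ex*-.028+ey*.028
mv((*h,.143,a+np.pi/2),(*h,.037,a+np.pi/2))
```

```text
[[0.5431 0.2139 0.03  ]
 [0.5354 0.2428 0.03  ]
 [0.5429 0.2166 0.03  ]
 [0.5125 0.206  0.03  ]
 [0.5405 0.2127 0.03  ]]
y-axis yaw 16.028160975042972
13.517312858574765
notch [0.54300162 0.2132315 ]
(-28, 28) [0.50931122 0.23403911]
(-20, 20) [0.51893705 0.22809408]
(-16, 13) [0.52444011 0.22220203]
(np.float64(0.5093112178663654), np.float64(0.2340391119501934), 0.143, np.float64(1.8029251173101424)) shift [5.306e-01 2.465e-01 5.000e-04] turn -0.0001 rows 2.1224505150717854 0.0040673801815553174
(np.float64(0.5093112178663654), np.float64(0.2340391119501934), 0.037, np.float64(1.8029251173101424)) shift [0.   0.   0.53] turn -0.0 rows 2.1199999999999997 0.0
```

Emit:
{"name": "carry_out", "arguments": {
  "motion": [
    [[0.25,0.12,0],0],
    [[0.5,0.24,0],0],
    [[0.53,0.247,0],0],
    [[0.53,0.247,0.15],0],
    [[0.53,0.247,0.3],0],
    [[0.53,0.247,0.4],0],
    [[0.53,0.247,0.48],0],
    [[0.53,0.247,0.5],0],
    [[0.53,0.247,0.51],0],
    [[0.53,0.247,0.52],0],
    [[0.53,0.247,0.525],0],
    [[0.53,0.247,0.525],0]
  ]
}}

```text
time_s: 14.1
ee_pos: [0.5094, 0.2347, 0.0385]
eef_rot: [3.141, -0.0, 1.803]
force: [0.9, -0.2, -0.6]
grip_width: 0.0316
grip_force: 50.0
```

Run:
```python
from h import *
o=ctrl.get_obs();print(o["ee_pos"],o["eef_rot"],o["grip_width"],o["force"])
mv((.5093,.2340,.036,1.803),(.519,.2281,.036,1.803))
```

```text
[0.50944123 0.23468422 0.03852804] [ 3.14082252e+00 -9.79634232e-05  1.80336935e+00] 0.0315971315383856 [ 0.85652512 -0.20708007 -0.55002647]
(0.5093, 0.234, 0.036, 1.803) shift [-0.0032 -0.0015  0.0126] turn 0.0001 rows 0.05056071895746431 0.002462304860972135
(0.519, 0.2281, 0.036, 1.803) shift [-0.0399  0.0404  0.    ] turn -0.0 rows 0.16163889072748197 0.0
```

Emit:
{"name": "carry_out", "arguments": {
  "motion": [
    [[0,0,0.005],0],
    [[0,0,0.01],0],
    [[0,0,0.01],0],
    [[0,0,0.01],0]
  ]
}}

```text
time_s: 14.5
ee_pos: [0.5092, 0.2346, 0.0361]
eef_rot: [3.142, -0.0, 1.803]
force: [0.4, 0.1, -0.3]
grip_width: 0.0313
grip_force: 50.0
```

Emit:
{"name": "carry_out", "arguments": {
  "motion": [
    [[0,0,0.003],0],
    [[0,0,0.0075],0],
    [[0,0,0.0075],0],
    [[0,0,0.0075],0]
  ]
}}

```text
time_s: 14.9
ee_pos: [0.5093, 0.2347, 0.035]
eef_rot: [3.141, -0.0, 1.803]
force: [-2.5, -1.0, 6.3]
grip_width: 0.0315
grip_force: 50.0
```

Emit:
{"name": "carry_out", "arguments": {
  "motion": [
    [[0,0,-0.003],0],
    [[-0.015,0.015,-0.003],0],
    [[-0.03,0.03,-0.003],0],
    [[-0.04,0.04,-0.003],0],
    [[-0.04,0.04,-0.003],0],
    [[-0.04,0.04,-0.003],0]
  ]
}}

```text
time_s: 15.5
ee_pos: [0.5189, 0.2286, 0.035]
eef_rot: [-3.141, -0.0, 1.803]
force: [0.4, 0.7, -0.5]
grip_width: 0.0314
grip_force: 50.0
```

Emit:
{"name": "carry_out", "arguments": {
  "motion": [
    [[0,0.005,0],0],
    [[0,0.01,0],0],
    [[0,0.015,0],0],
    [[0,0.015,0],0],
    [[0,0.015,0],0]
  ]
}}

```text
time_s: 16.0
ee_pos: [0.5214, 0.2294, 0.0351]
eef_rot: [-3.141, 0.0, 1.803]
force: [-4.3, -0.4, 2.2]
grip_width: 0.0316
grip_force: 50.0
```

Emit:
{"name": "carry_out", "arguments": {
  "motion": [
    [[0,0.0025,0],0],
    [[0,0.005,0],0],
    [[0,0.005,0],0],
    [[0,0.005,0],0]
  ]
}}

```text
time_s: 16.4
ee_pos: [0.5215, 0.2294, 0.0351]
eef_rot: [-3.138, 0.0, 1.804]
force: [-12.4, -2.1, 8.1]
grip_width: 0.0317
grip_force: 50.0
```

Emit:
{"name": "carry_out", "arguments": {
  "motion": [
    [[-0.005,0,0],0],
    [[-0.01,0,0],0],
    [[-0.015,0,0],0],
    [[-0.02,0,0],0],
    [[-0.02,0,0],0],
    [[-0.02,0,0],0]
  ]
}}

```text
time_s: 17.0
ee_pos: [0.5221, 0.2268, 0.0351]
eef_rot: [-3.139, -0.002, 1.804]
force: [-13.8, 7.0, 7.4]
grip_width: 0.0317
grip_force: 50.0
```

Emit:
{"name": "carry_out", "arguments": {
  "motion": [
    [[0,-0.005,-0.002],0],
    [[-0.004,-0.006,-0.002],0],
    [[-0.008,-0.006,-0.002],0],
    [[-0.012,-0.006,-0.002],0],
    [[-0.012,-0.006,-0.002],0],
    [[-0.012,-0.006,-0.002],0]
  ]
}}

```text
time_s: 17.6
ee_pos: [0.523, 0.223, 0.0354]
eef_rot: [-3.141, 0.0, 1.803]
force: [-4.7, -0.5, -0.5]
grip_width: 0.0315
grip_force: 50.0
```

Emit:
{"name": "carry_out", "arguments": {
  "motion": [
    [[-0.004,0,0],0],
    [[-0.008,0,0],0],
    [[-0.008,0,0],0],
    [[-0.008,0,0],0]
  ]
}}

```text
time_s: 18.0
ee_pos: [0.5233, 0.2215, 0.0355]
eef_rot: [-3.141, 0.0, 1.803]
force: [-4.8, 0.2, -1.9]
grip_width: 0.0311
grip_force: 50.0
```

```bash
cat > f.py <<'E'
from h import *
o=ctrl.get_obs();a=np.deg2rad(13.3);ex=np.array([np.cos(a),np.sin(a)]);ey=np.array([-ex[1],ex[0]])
n=np.array([.5430,.2132]);d=(o["ee_pos"][:2]-n)*1e3;f=o["force"]
print("tcp rel notch",d@ex,d@ey,"z",o["ee_pos"][2],"F ex,ey,z",f[:2]@ex,f[:2]@ey,f[2],"M",o["moment"],"rot",o["eef_rot"],o["grip_width"])
E
python3 f.py
```

```text
tcp rel notch -17.224470144319735 12.595289048336205 z 0.03549059850689833 F ex,ey,z -4.623486882451953 1.3340016340652714 -1.9418348263792589 M [0.15840739 0.93349934 0.04691945] rot [-3.14130808e+00  2.11368294e-05  1.80335834e+00] 0.031121797362660856
```

Emit:
{"name": "carry_out", "arguments": {
  "motion": [
    [[-0.003,0,0],0],
    [[-0.006,0,0],0],
    [[-0.006,0,0],0]
  ]
}}

```text
time_s: 18.3
ee_pos: [0.5234, 0.2211, 0.0355]
eef_rot: [-3.141, -0.001, 1.803]
force: [-6.7, 6.2, -0.5]
grip_width: 0.0317
grip_force: 50.0
```

Emit:
{"name": "carry_out", "arguments": {
  "motion": [
    [[-0.003,0,0],0],
    [[-0.006,0,0],0],
    [[-0.006,0,0],0]
  ]
}}

```text
time_s: 18.6
ee_pos: [0.5235, 0.2209, 0.0356]
eef_rot: [3.142, -0.003, 1.804]
force: [-8.7, 13.4, -1.1]
grip_width: 0.0319
grip_force: 50.0
```

```bash
python3 f.py
```

```text
tcp rel notch -17.227371984217385 12.000851561143854 z 0.03561411663307716 F ex,ey,z -5.35959709560803 15.06024556717286 -1.1052967534358338 M [2.78426221 1.56468383 0.17278277] rot [ 3.14150188e+00 -2.71363210e-03  1.80356603e+00] 0.03188724626931187
```

Emit:
{"name": "carry_out", "arguments": {
  "motion": [
    [[0.006,0,0],0],
    [[0.006,-0.003,0.003],0],
    [[0.006,-0.003,0.005],0],
    [[0.006,-0.003,0.005],0]
  ],
  "force": 60
}}

```text
time_s: 19.0
ee_pos: [0.5234, 0.2211, 0.0352]
eef_rot: [3.14, -0.001, 1.804]
force: [-5.8, 5.9, 5.5]
grip_width: 0.0311
grip_force: 60.0
```

```bash
python3 f.py
```

```text
tcp rel notch -17.26534033828536 12.205767986969512 z 0.035248350829527306 F ex,ey,z -4.3098167087340755 7.062698818975031 5.526245464761449 M [1.21309029 1.14940424 0.10943882] rot [ 3.14016304e+00 -1.19525599e-03  1.80354129e+00] 0.03107865390894852
```

Emit:
{"name": "carry_out", "arguments": {
  "motion": [
    [[-0.002,0.002,-0.001],0],
    [[-0.004,0.004,-0.001],0],
    [[-0.006,0.006,-0.001],0],
    [[-0.006,0.006,-0.001],0],
    [[-0.006,0.006,-0.001],0]
  ]
}}

```text
time_s: 19.5
ee_pos: [0.5235, 0.221, 0.0353]
eef_rot: [-3.14, -0.003, 1.804]
force: [-15.0, 11.7, 8.2]
grip_width: 0.0312
grip_force: 60.0
```

```bash
python3 f.py
```

```text
tcp rel notch -17.13769789275564 12.069934518150758 z 0.03527929065927206 F ex,ey,z -11.901372373342195 14.83660057165013 8.195244994183001 M [2.3538074  2.92232699 0.12330227] rot [-3.14046720e+00 -2.58721558e-03  1.80371521e+00] 0.031245450883896533
```

Emit:
{"name": "carry_out", "arguments": {
  "motion": [
    [[-0.002,0.003,-0.001],0],
    [[-0.004,0.006,-0.002],0],
    [[-0.005,0.008,-0.002],0],
    [[-0.005,0.008,-0.002],0],
    [[-0.005,0.008,-0.002],0]
  ]
}}

```text
time_s: 20.0
ee_pos: [0.5237, 0.2209, 0.0353]
eef_rot: [-3.137, -0.004, 1.804]
force: [-24.9, 15.5, 11.9]
grip_width: 0.0314
grip_force: 60.0
```

```bash
python3 f.py
python3 - <<'E'
from h import *
for n in("scene","wrist"):
    p,d=camera(n);cv2.imwrite(f"pics/end_{n}.png",p)
p=cv2.imread("pics/end_scene.png");q=cv2.imread("pics/end_wrist.png")
a=cv2.resize(p[200:350,110:310],(800,600));b=cv2.resize(q[90:315,190:490],(800,600))
cv2.imwrite("pics/endc.png",np.vstack([a,b])[::1]);cv2.imwrite("pics/ea.png",cv2.resize(np.hstack([a,b]),(800,300)))
E
```

```text
tcp rel notch -17.04772424569301 11.909867261451485 z 0.03526370443029175 F ex,ey,z -20.624302428836135 20.812327651242533 11.88344952697726 M [3.15873003 4.98675041 0.16042853] rot [-3.1367084  -0.00356313  1.80391155] 0.03141157595330246
```

View pics/ea.png

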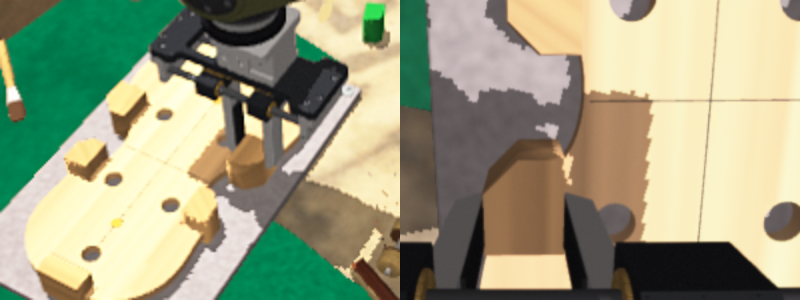

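The block is seated with its heel in the notch: its right side lies along the long face, the sawn corner faces outward, and the underside is on the board. I'll trim the downward load a little and press slightly harder.

Emit:
{"name": "carry_out", "arguments": {
  "motion": [
    [[-0.001,0.001,-0.002],0],
    [[-0.002,0.002,-0.003],0],
    [[-0.002,0.002,-0.003],0],
    [[-0.002,0.002,-0.003],0],
    [[-0.002,0.002,-0.003],0],
    [[-0.002,0.002,-0.003],0],
    [[-0.002,0.002,-0.003],0],
    [[-0.002,0.002,-0.003],0]
  ]
}}

```text
time_s: 20.9
ee_pos: [0.5237, 0.2208, 0.0353]
eef_rot: [-3.136, -0.004, 1.804]
force: [-25.7, 18.1, 7.5]
grip_width: 0.0314
grip_force: 60.0
```

```bash
python3 f.py
```

```text
tcp rel notch -17.058420604221407 11.873831437768274 z 0.03527645699280837 F ex,ey,z -20.844235372146304 23.566739357950684 7.476008351864358 M [3.66981197 4.97282063 0.15679045] rot [-3.1356568  -0.00401851  1.80401607] 0.03138344088206275
```

The push is about 21 N and 24 N towards the two faces, the downward load is light, and the readings are steady. Handing in.

```bash
python3 -c "
from station import ctrl
print(ctrl.hand_in())"
```

```text
the job is handed in; nothing more can be done
None
```

Job handed in: the short block stands in the offcut tray, and the corner block stands in the notch, still gripped and pushed at about 21 N towards the long face and 24 N towards the short face; the hand-in returned no verdict.

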